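# Put the temperature logger back in its push-latch dock

### The job

Press the cover of the logger dock and let go, so that it pops open; then push the temperature logger, which lies on the ledge in front, with the fingertips all the way back into the bay, and press the cover down again until it latches and stays shut with the logger inside. Only press and push: do not pick the logger up, and leave the bottle, vial and marker beside the dock where they are.

Things in the scene. Friction and masses are not known exactly. Their poses are not given: they have to be found in the camera images.
- dock: Grey logger dock fixed to the desk. Origin on the desk top; +x to its back, +y to its left, +z up. In this frame, mm: base slab x -150..46, y -70..86, 10 high, the front part an open ledge; bay over it with side walls 28 high from x -38 back to a stop face at x 22; the left wall is a block 35 wide (y 47..82) that hides the latch; a white cover lies over all that.
- dock_mouth (a point): Middle of the bay's mouth at floor level (x -38, y 0, z 10 mm in the dock's frame). The bay is 94 mm wide, its floor level with the ledge. Two guide strips on the ledge, 12 mm high, narrow towards the mouth: inner gap about 128 mm at x -120, 92 mm at x -50.
- dock_stop (a point): Middle of the foot of the stop face at the back of the bay, at floor level (x 22, y 0, z 10 mm in the dock's frame). The logger is fully home when its long rear side meets this face.
- cover_hinge (a point): Middle of the cover's hinge line, which runs along the dock's y at x 32, z 40 mm in its frame. The cover is a plate whose free edge, towards the ledge, is 76 mm from the hinge; it spans y -58..86, its top is at z 43 when shut, and its front rim hangs down to z 23, so the logger cannot pass under it while it is shut.
- cover (a joint): Cover angle, rad: 0 shut and latched, 0.95 fully open, -0.12 pressed in to its hard stop (9 mm at the free edge). Push-push latch: press from shut to beyond -0.08 and let go, and a spring opens it to 0.95 within a second; press from open to beyond -0.09 and let go, and it returns to 0 and stays; another press reopens it. The spring takes 4 N at the press spot.
- cover_press (a point): Centre of the round press spot, 24 mm across and 1 mm high, on top of the cover, 58 mm from the hinge line, midway along the cover's width (x -26, y 14, z 44 mm in the dock's frame when shut). It rides on the cover.
- logger: Pale flat temperature logger with a display and small buttons, 52 (its x) x 82 (its y) x 17 mm high, 80 g give or take 30 %, loose on the ledge with its long sides roughly across the dock, its middle about 97 mm in front of the dock's origin. Origin at the centre of its underside; fully home it is at x = -4 mm in the dock's frame.
- amber_bottle: Amber bottle with black cap, 46 mm across, 108 high, standing on the desk left of the dock. Origin at the centre of its foot. To be left alone.
- vial: Small empty glass vial, 16 mm across, 35 high, standing on the desk left of the ledge. Origin at the centre of its foot. To be left alone.
- marker: Black felt marker, 130 mm long, 16 thick, lying on the desk right of the dock. Origin at the middle of its underside. To be left alone.
Things that resemble listed ones, but are neither listed nor needed, are in the scene too. There is more than one size of the logger; the one meant has the size given above. What is shaped like the dock but green is not meant.

How it is judged:
On the way, in this order (a step that is already met when the one before it is completed fails the run):
1. the shut cover is pressed in (value of joint cover below -0.05 rad).
2. the cover has popped open (value of joint cover above 0.8 rad), for 0.1 s.
3. the logger is pushed home in the bay while the cover is open (x of logger in the frame of dock above -0.01 m and angle between the x axis of logger and the x axis of dock, either way round below 0.12 rad and value of joint cover above 0.6 rad), for 0.1 s.
4. the cover is pressed in again over the logger (x of logger in the frame of dock above -0.01 m and angle between the x axis of logger and the x axis of dock, either way round below 0.12 rad and value of joint cover below -0.05 rad).
At the end, for the whole second after the job is handed in: The cover is shut and latched (joint between -0.03 and 0.04 rad, staying there by itself), and the logger rests flat in the bay within 6 mm of fully home (x above -10 mm in the dock's frame) and square to within 0.12 rad (x of logger in the frame of dock above -0.01 m and angle between the x axis of logger and the x axis of dock, either way round below 0.12 rad and value of joint cover between -0.03 and 0.04 rad and z of logger in the frame of dock below 0.014 m and linear speed of logger below 0.01 m/s); the robot touches nothing.
It fails at once if the logger is lifted off the ledge or tipped up (z of logger in the frame of dock above 0.02 m or angle between logger's own z axis and vertical above 0.3 rad).
It fails at once if the bottle, vial or marker is moved more than 20 mm (distance of any of amber_bottle, vial, marker from where it was at the start of the episode above 0.02 m).
It fails at once if the bottle or vial is tipped over (angle between any of amber_bottle, vial's own z axis and vertical above 0.5 rad).
It also fails if it takes over 56 s, if anything falls off the work surface, if the arm or the gripper's body presses on something with over 40 N, if the wrist force passes 120 N, or if a joint passes its speed limit or range.

### The arm

A 7-joint arm with a two-finger parallel gripper is mounted at the origin on a cart in front of the work surface, level with it; the furniture and walls round the work are solid. World frame = base frame: x ahead of the robot, y to its left, z up, the work surface at z = 0. Lengths are in m, angles in rad, forces in N, time in s.
With the tool pointing down it reaches from about 0.425 to 0.825 m from the base axis. Payload 3.6 kg.
Tool frame: the origin (TCP) lies midway between the tips of the shut fingers; the grasp point (between the pads) lies 19 mm behind it; z points along the fingers, x is the direction in which the jaws open and shut, and the axes are right-handed (so a half turn about z gives the same grasp; the last joint's range is limited). The gripper opens to 93 mm and grips with 3 to 60 N. Pads are 15 mm wide; open, the fingers measure 128 mm over their backs; the gripper's body (75 mm by 188 mm) begins 65 mm behind the grasp point.
Start: joints at [-1.302, 0.615, -0.013, 1.423, 0.008, 1.103, -0.04], TCP at [0.189, 0.622, 0.219] pointing down, gripper open.
Joint ranges: [-3.12, 3.12], [-0.3, 2.06], [-1.34, 1.32], [0.26, 2.42], [-1.36, 4.5], [0.01, 1.98], [-2.84, 2.84]. Speed limits (rad/s): [2.79, 2.79, 3.14, 3.14, 3.14, 3.14, 3.14].

### API

Orientations are given as a unit quaternion [w, x, y, z].
In Python, from plant import telemetry, cams, job gives the robot as it stands.
- The arm moves only by the tool apply_moves, never from a script. Its arguments are lists of equal length, an entry for each row: "claw": the closure, from 0 (fully open) to 1 (shut); "delta_pos": the shift along the tool's x, y, z in cm, a list of three; "turn": the turn about the tool's z in rad. A call has 1 to 8 rows; each row is the pose to reach, as a shift and turn from the pose measured when the call began, along the tool's axes at that moment; what a row does not reach only later rows make up. A row lasts 1/10 s, in which the tool goes at most 50 mm and 8.59 degrees, less where a joint would pass 70% of its speed; a pose out of reach is approached as far as the arm can. A call with a gripper value outside its range is refused whole. The fingers move at their own pace and stop on an object; "squeeze" is the grip in N (left out, the last holds). Time passes only in rows, so rows that repeat a pose let the fingers close. It gives the time, the measured TCP pose, the force and the opening at its end, in the units of the state.
- telemetry.read_state(): the state, without advancing time (a new reading comes with each control period).
- cams.read_camera(name): name is "scene" or "top"; returns a dict with "img" (420x560x3 uint8, blue, green, red), "range_z" (420x560 float32, m along the optical axis (not along the pixel's ray), 0 where there is no reading), "camera_matrix" (3x3 intrinsics, pixels), "distortion" ([k1, k2, p1, p2, k3] as OpenCV has them; the pictures are not rectified), "world_to_cam" (4x4, takes a point from world to camera coordinates). Camera axes: x right, y up, looking along -z (the intrinsics and any distortion apply to the point x, -y, -z); pixel columns grow to the right and rows downward; lengths in m; the calibration is good to about 2 mm. A picture is of the moment at which its call begins.
- job.sign_off(): hands the job in, once; it reports no verdict.
Trained networks look in the newest picture that a camera, given by its name, has taken for a name from the list of things; names that differ only in an ending like _2 or _b are one class to them, and where a whole thing is asked for, a point or a joint stands for the part that bears it (a point fixed in the world has none). Each returns a list of dicts, best first, with "score" (0 to 1); they miss things now and then, are a little off and sometimes report something else, mostly with a low value. They report only what shows in the picture. A call takes as long as a camera call. They do not tell look-alikes from the thing itself.
- cams.search_frame(camera, target): "at" ([x, y, z] in m, in the coordinates of the camera as it stood for that picture, good to about 4 mm: the middle of the surface that is visible of it).
- cams.trace(camera, target): "pixels" (420x560 bool, what is visible of it).
- cams.pinpoint(camera, target): "at" ([x, y, z] in m, in the coordinates of the camera as it stood for that picture, good to about 4 mm: a listed point, or the origin of a listed thing).
The state is a dict: "time_s": time; "joints": joint angles; "joint_velocities": joint speeds; "joint_torque": joint torques, N m; "tcp_pos": TCP position; "ee_rot": TCP orientation; "ft_force": force on the tool from outside, world axes, zero at the start; "ft_torque": the same for the moment, N m; "grip_width": finger opening in m.
Only numpy, scipy, OpenCV 4.12 (cv2) and the standard library are available. Lean on these libraries where they do the work, as an engineer would, in place of code of your own. Each camera call takes 0.05 s, during which the arm holds its last target.

## Working session

There is one attempt and no reset: what is moved stays moved. The work goes in short steps, Python scripts to look and compute and a tool call to move; the robot and the scene stay as the last step left them, time stands still between calls to the robot, and variables do not carry over. Pictures are saved under pics/ and viewed, and the job is handed in when it is done.

Besides the shell and the picture viewer there is one more tool, called as name(argument=value, ...) on one line, values as JSON. apply_moves: Moves the arm, as the interface text tells. Its arguments: {"type":"object","properties":{"claw":{"type":"array"},"delta_pos":{"type":"array"},"turn":{"type":"array"},"squeeze":{"type":"number"}},"required":["claw","delta_pos","turn"]}

```bash
mkdir -p pics; ls; python3 - <<'E'
from plant import telemetry,cams
import cv2,numpy as np
print(telemetry.read_state())
for c in("scene","top"):
    d=cams.read_camera(c); cv2.imwrite(f"pics/{c}0.png",d["img"]); print(c,d["camera_matrix"].tolist(),d["distortion"],d["world_to_cam"].tolist())
    W=np.linalg.inv(d["world_to_cam"])
    for t in("dock","dock_mouth","dock_stop","cover_hinge","cover_press","logger","amber_bottle","vial","marker"):
        for r in cams.pinpoint(c,t)[:3]:
            print(t,round(r["score"],2),(W@np.r_[r["at"],1])[:3].round(3))
E
```

```text
pics
{'time_s': 0.0, 'joints': array([-1.30246649,  0.61586009, -0.01259373,  1.42493313,  0.00813976,
        1.10341689, -0.04039864]), 'joint_velocities': array([ 0.00104468,  0.00013871, -0.00159331,  0.00172552,  0.00078146,
        0.00079796,  0.00138309]), 'joint_torque': array([-4.61978361e-04, -4.58928251e+01,  2.09058831e-01, -1.65740293e+01,
       -6.09913724e-02,  2.06183764e-02,  2.30633359e-04]), 'tcp_pos': array([0.18865301, 0.62116811, 0.21750832]), 'ee_rot': array([ 7.98565785e-04,  8.03277732e-01,  5.95603255e-01, -1.00461760e-03]), 'ft_force': array([-0.38582204,  0.50520663,  0.01812519]), 'ft_torque': array([-0.01574209, -0.06096881,  0.01007844]), 'grip_width': 0.0931138460752816}
scene [[536.5631445327708, 0.0, 277.22361663945264], [0.0, 536.5631445327708, 214.96454822251147], [0.0, 0.0, 1.0]] [0.00612601 0.         0.         0.         0.        ] [[0.8518445871740203, -0.5237749883795184, 0.00453440738771451, -0.4013091286811545], [0.3169676412767262, 0.522355483526681, 0.7916288670918182, -0.27913024905929357], [-0.41700397322542504, -0.672907505068596, 0
[... 1015 characters left out ...]
39059883, -0.5227552487758877], [-0.19826594287975446, 0.016655998712248953, 0.9800067314059121, -0.8266561372959652], [0.0, 0.0, 0.0, 1.0]]
dock 0.82 [ 0.637  0.048 -0.006]
dock 0.75 [ 0.48   0.348 -0.001]
dock 0.43 [ 0.609 -0.076 -0.003]
dock_mouth 0.74 [0.443 0.34  0.008]
dock_stop 0.95 [0.504 0.355 0.012]
dock_stop 0.67 [0.654 0.053 0.012]
cover_hinge 0.82 [0.661 0.069 0.038]
cover_hinge 0.77 [0.502 0.373 0.041]
cover_press 0.96 [0.453 0.356 0.045]
cover_press 0.92 [0.608 0.055 0.049]
logger 0.95 [ 0.393 -0.05  -0.   ]
logger 0.9 [0.36  0.073 0.001]
logger 0.76 [0.542 0.015 0.011]
amber_bottle 0.58 [ 0.554  0.178 -0.001]
vial 0.38 [ 0.485  0.14  -0.004]
marker 0.68 [ 0.61  -0.078 -0.002]
```

View pics/scene0.png

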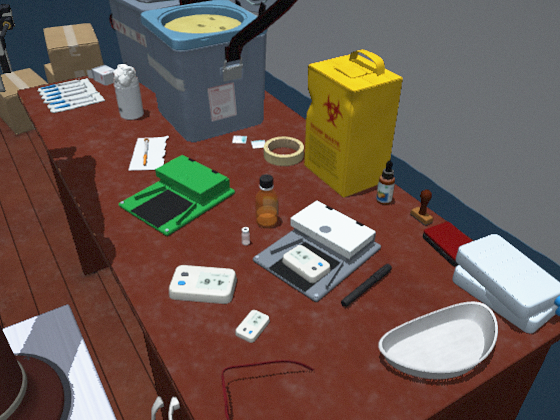

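View pics/top0.png

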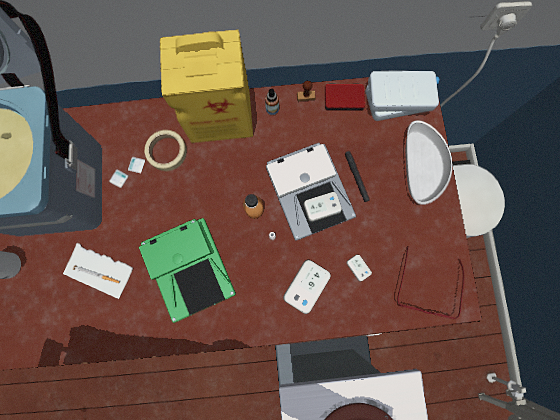

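```bash
cat > h.py <<'E'
from plant import telemetry,cams
import cv2,numpy as np
from scipy.spatial.transform import Rotation as R
def proj(d,P):
    P=np.atleast_2d(P); c=(d["world_to_cam"]@np.c_[P,np.ones(len(P))].T).T[:,:3]*[1,-1,-1]
    return cv2.projectPoints(c,np.zeros(3),np.zeros(3),d["camera_matrix"],np.array(d["distortion"]))[0][:,0]
def cloud(d):
    v,u=np.mgrid[:420,:560]; uv=np.stack([u.ravel(),v.ravel()],1).astype(float)[:,None]
    n=cv2.undistortPoints(uv,d["camera_matrix"],np.array(d["distortion"]))[:,0]
    z=d["range_z"].ravel(); c=np.c_[n[:,0]*z,-n[:,1]*z,-z,np.ones(len(z))]
    W=np.linalg.inv(d["world_to_cam"]); return (W@c.T).T[:,:3].reshape(420,560,3)
def d2w(D,p):
    x,y,t=D; p=np.atleast_2d(np.array(p,float))/1000
    return np.c_[x+np.cos(t)*p[:,0]-np.sin(t)*p[:,1],y+np.sin(t)*p[:,0]+np.cos(t)*p[:,1],p[:,2]]
def w2d(D,p):
    x,y,t=D; p=np.atleast_2d(p)-[x,y,0]
    return np.c_[np.cos(t)*p[:,0]+np.sin(t)*p[:,1],-np.sin(t)*p[:,0]+np.cos(t)*p[:,1],p[:,2]]*1000
def overlay(D,name,tag,extra=()):
    d=cams.read_camera(name); im=d["img"].copy()
    big=cv2.resize(im,None,fx=4,fy=4,interpolation=cv2.INTER_CUBIC)
    def pl(pts,col):
        q=(proj(d,d2w(D,pts))*4+2).astype(int); cv2.polylines(big,[q],True,col,1)
    pl([[-150,-70,10],[46,-70,10],[46,86,10],[-150,86,10]],(0,0,255))
    pl([[-44,-58,43],[32,-58,43],[32,86,43],[-44,86,43]],(0,255,0))
    pl([[-26+12*np.cos(a),14+12*np.sin(a),44] for a in np.linspace(0,6.2,20)],(255,0,0))
    for e in extra: pl(e,(255,0,255))
    c=(proj(d,d2w(D,[-50,5,20]))[0]*4).astype(int)
    x0=max(0,c[0]-350);y0=max(0,c[1]-300)
    cv2.imwrite(f"pics/{tag}.png",big[y0:y0+600,x0:x0+700]); return d
E
python3 - <<'E'
from h import *
from scipy.optimize import least_squares
obs=[([0,0,0],[.636,.046]),([0,0,0],[.637,.048]),([-38,0,0],[.602,.032]),([22,0,0],[.658,.05]),([22,0,0],[.654,.053]),([32,14,0],[.664,.067]),([32,14,0],[.661,.069]),([-26,14,0],[.610,.049]),([-26,14,0],[.608,.055])]
f=lambda D:np.concatenate([d2w(D,p)[0,:2]-np.array(w) for p,w in obs])
s=least_squares(f,[.637,.047,.35],loss='soft_l1',f_scale=.004);print(s.x,f(s.x).reshape(-1,2).round(4).tolist())
D=s.x
for c in("scene","top"): overlay(D,c,c+"1")
E
```

```text
[0.63676501 0.04546065 0.31314889] [[0.0008, -0.0005], [-0.0002, -0.0025], [-0.0014, 0.0018], [-0.0003, 0.0022], [0.0037, -0.0008], [-0.0011, 0.0016], [0.0019, -0.0004], [-0.0023, 0.0018], [-0.0003, -0.0042]]
```

View pics/scene1.png

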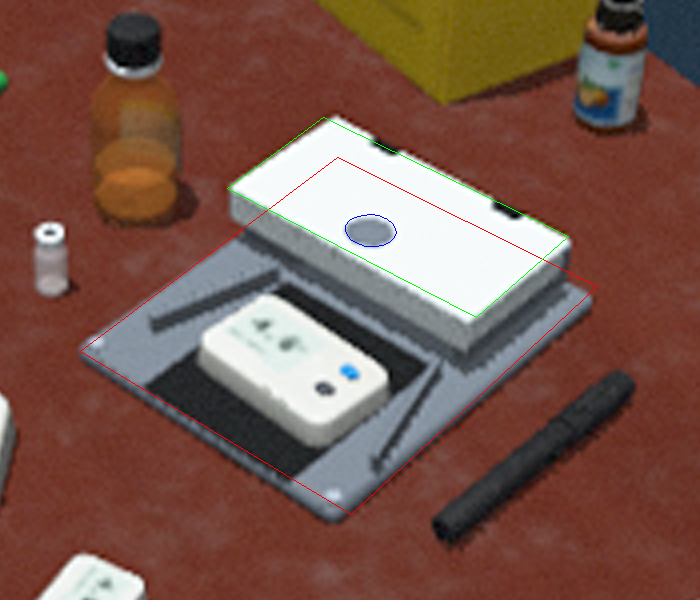

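View pics/top1.png

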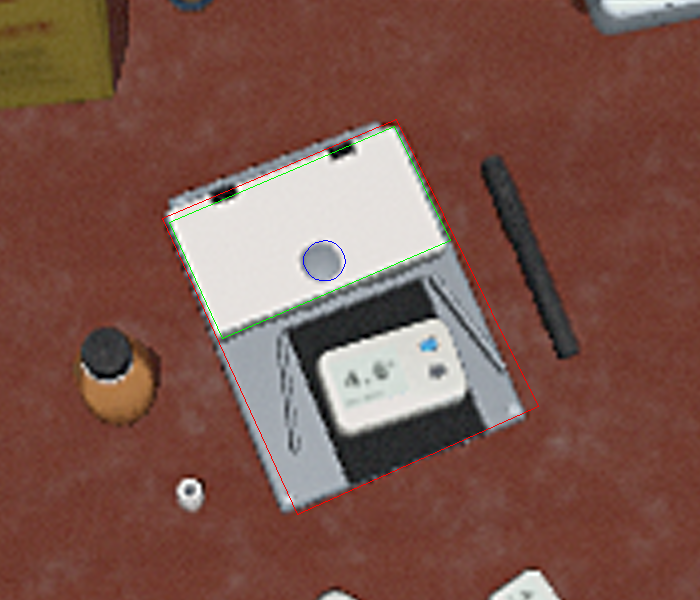

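```bash
python3 - <<'E'
from h import *
from scipy.optimize import least_squares
D0=np.array([0.63676501,0.04546065,0.31314889])
obs={"top":[([-150,86,10],(285,508)),([-150,-70,10],(524,413)),([-44,86,43],(221,338)),([-44,-58,43],(452,240)),([32,-58,43],(396,126)),([-26,14,44],(323,260))],
"scene":[([-150,86,10],(80,346)),([-150,-70,10],(338,514)),([46,-70,10],(592,293)),([-44,86,43],(229,190)),([-44,-58,43],(474,318)),([32,-58,43],(571,238)),([32,86,43],(323,117)),([-26,14,44],(370,231))]}
L=[]
ds={}
for c,o in obs.items():
    d=cams.read_camera(c);ds[c]=d
    k=(proj(d,d2w(D0,[-50,5,20]))[0]*4).astype(int)-[350,300]; k=np.maximum(k,0)
    L.append((d,[p for p,_ in o],(np.array([q for _,q in o])+k-2)/4))
f=lambda D:np.concatenate([(proj(d,d2w(D,p))-q).ravel() for d,p,q in L])
for i in (0,1):
    g=lambda D:(proj(L[i][0],d2w(D,L[i][1]))-L[i][2]).ravel()
    s=least_squares(g,D0,x_scale=[.01,.01,.1]);print(i,s.x,g(s.x).reshape(-1,2).round(1).tolist())
s=least_squares(f,D0,x_scale=[.01,.01,.1]);D=s.x;print(D)
for c in("scene","top"):
    tr=cams.trace(c,"logger"); P=cloud(ds[c])
    for t in tr:
        q=P[t["pixels"]]; m=np.median(q,0)
        print(c,t["score"],m.round(3),w2d(D,m).round(0), len(q))
        if abs(w2d(D,m)[0,0]+97)<30:
            qd=w2d(D,q); top=qd[(qd[:,2]>22)&(qd[:,2]<32)]
            print(cv2.minAreaRect(top[:,:2].astype(np.float32)),np.percentile(top,[1,50,99],axis=0).round(0).tolist())
    for n,w in(("bottle",[.555,.172,0]),("vial",[.485,.14,0])): print(n,w2d(D,w).round(0))
E
```

```text
0 [0.63799506 0.04579581 0.27625707] [[0.1, 0.7], [1.8, -0.1], [-0.9, -1.4], [-0.9, 0.6], [0.2, 0.3], [-0.3, -0.3]]
1 [0.63583694 0.04488261 0.28856325] [[-0.9, 0.3], [0.8, -0.1], [1.2, -0.7], [-0.3, -0.8], [-0.6, 0.4], [-1.0, 0.5], [0.9, 0.2], [-0.2, -0.0]]
[0.63683214 0.04559842 0.28373478]
scene 0.85 [0.536 0.007 0.025] [[-108.   -9.   25.]] 1051
((-101.58778381347656, -3.0205307006835938), (81.06045532226562, 50.778079986572266), 86.23260498046875) [[-127.0, -42.0, 22.0], [-104.0, -6.0, 25.0], [-77.0, 34.0, 28.0]]
bottle [[-43. 144.   0.]]
vial [[-119.  133.    0.]]
top 0.88 [0.361 0.075 0.021] [[-256.  106.   21.]] 1463
top 0.79 [0.539 0.019 0.026] [[-102.    1.   26.]] 728
((-100.29595184326172, 0.25382232666015625), (78.85142517089844, 49.55170440673828), 85.0973892211914) [[-125.0, -38.0, 22.0], [-101.0, 1.0, 26.0], [-76.0, 39.0, 29.0]]
top 0.55 [ 0.391 -0.049  0.011] [[-263.  -22.   11.]] 396
top 0.39 [0.625 0.059 0.044] [[-8. 16. 44.]] 2056
bottle [[-43. 144.   0.]]
vial [[-119.  133.    0.]]
```

```bash
cat >> h.py <<'E'
D=np.array([0.6368,0.0456,0.284])
def T():
    s=telemetry.read_state(); w,x,y,z=s["ee_rot"]; return s,R.from_quat([x,y,z,w]).as_matrix()
def delta(p):  # dock-frame target mm -> tool cm
    s,M=T(); return (M.T@(d2w(D,p)[0]-s["tcp_pos"])*100).round(2)
def where():
    s,M=T(); t=np.arctan2(M[1,0],M[0,0])
    print("t",round(s["time_s"],2),"dock mm",w2d(D,s["tcp_pos"]).round(1),"yaw err",round(float(D[2]+np.pi/2-t),3),"turn=",round(float(t-D[2]-np.pi/2),3),"F",s["ft_force"].round(1),"w",round(s["grip_width"],4),"j",s["joints"].round(2))
E
python3 - <<'E'
from h import *
where();print(delta([-26,14,180]))
E
```

```text
t 1.3 dock mm [[-268.5  678.8  218.6]] yaw err 0.579 turn= -0.579 F [-0.1 -0.2  0.6] w 0.093 j [-1.3   0.61 -0.01  1.42  0.01  1.1  -0.04]
[-42.38  56.67   3.86]
```

apply_moves(claw=[1,1,1,1,1,1,1,1], delta_pos=[[-2.7,3.5,0.2],[-5.3,7,0.4],[-8,10.6,0.7],[-10.6,14.2,1],[-13.2,17.7,1.2],[-15.9,21.2,1.4],[-18.5,24.8,1.7],[-21.2,28.3,1.9]], turn=[-0.07,-0.14,-0.21,-0.28,-0.35,-0.42,-0.49,-0.58])

```text
time_s: 2.1
tcp_pos: [0.3991, 0.3355, 0.1998]
ee_rot: [0.0, 0.598, 0.801, 0.0]
ft_force: [1.0, -0.4, 0.7]
grip_width: 0.0339
```

```bash
python3 - <<'E'
from h import *
where();print(delta([-26,14,150]))
E
```

```text
t 2.1 dock mm [[-146.9  344.8  199.8]] yaw err -0.005 turn= 0.005 F [ 1.  -0.4  0.7] w 0.0339 j [-0.64  0.44 -0.15  1.82  0.08  0.89  1.03]
[-33.14  11.93   4.98]
```

apply_moves(claw=[1,1,1,1,1,1,1,1], delta_pos=[[-4.5,1.6,0.5],[-9,3.2,1],[-13.5,4.8,1.5],[-18,6.5,2],[-22.5,8,2.5],[-27,9.7,3],[-31,11.2,4],[-33.1,11.9,5]], turn=[0,0,0,0,0,0,0,0])

```text
time_s: 2.9
tcp_pos: [0.61, 0.0466, 0.1496]
ee_rot: [0.002, 0.601, 0.8, -0.0]
ft_force: [-0.2, -0.2, -0.2]
grip_width: 0.0003
```

```bash
python3 - <<'E'
from h import *
where();print(delta([-26,14,60]));print(delta([-26,14,38]))
E
```

```text
t 2.9 dock mm [[-25.4   8.4 149.6]] yaw err 0.001 turn= -0.001 F [-0.2 -0.2 -0.2] w 0.0003 j [-0.04  0.63 -0.11  1.63  0.09  0.89  1.66]
[ 0.59 -0.08  8.96]
[ 0.59 -0.08 11.16]
```

apply_moves(claw=[1,1,1,1,1], delta_pos=[[0.6,0,4],[0.6,0,7],[0.6,0,9],[0.6,0,9.8],[0.6,0,9.8]], turn=[0,0,0,0,0])

```text
time_s: 3.4
tcp_pos: [0.6081, 0.052, 0.0507]
ee_rot: [0.001, 0.601, 0.8, -0.001]
ft_force: [0.0, 0.0, 0.2]
grip_width: 0.0003
```

```bash
python3 - <<'E'
from h import *
where();print(delta([-26,14,44]))
overlay(D,"scene","s2")
E
```

```text
t 3.4 dock mm [[-25.7  14.2  50.7]] yaw err 0.001 turn= -0.001 F [0.  0.  0.2] w 0.0003 j [-0.06  0.75 -0.1   1.71  0.11  0.69  1.63]
[-0.02 -0.03  0.67]
```

View pics/s2.png

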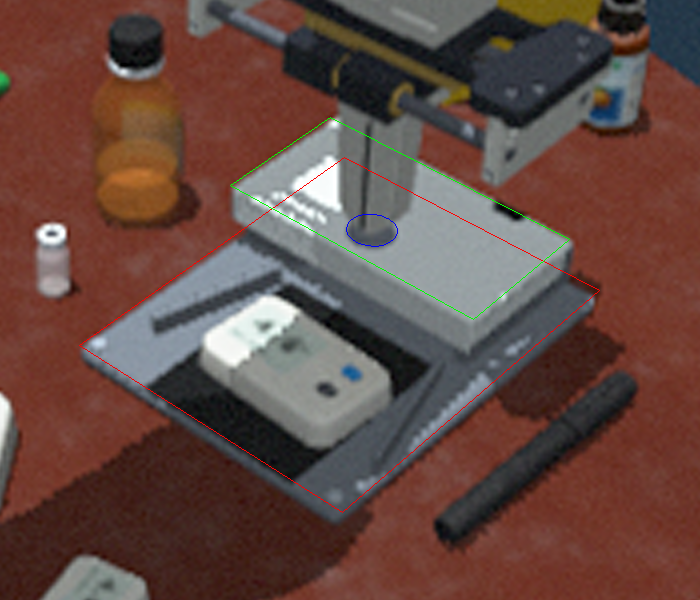

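The picture shows the shut fingertips right above the press spot (about px 370,230), and the dock outline fits. Next I press.

apply_moves(claw=[1,1,1,1], delta_pos=[[0,0,0.6],[0,0,0.9],[0,0,1.2],[0,0,1.25]], turn=[0,0,0,0])

```text
time_s: 3.85
tcp_pos: [0.6098, 0.0523, 0.0402]
ee_rot: [0.003, 0.6, 0.8, 0.001]
ft_force: [-0.7, 0.9, 4.8]
grip_width: 0.0006
```

```bash
python3 - <<'E'
from h import *
where()
E
```

```text
t 3.85 dock mm [[-24.   14.   40.2]] yaw err 0.001 turn= -0.001 F [-0.7  0.9  4.8] w 0.0006 j [-0.06  0.77 -0.1   1.71  0.11  0.66  1.63]
```

apply_moves(claw=[1,1,1], delta_pos=[[0,0,0.3],[0,0,0.5],[0,0,0.5]], turn=[0,0,0])

```text
time_s: 4.15
tcp_pos: [0.6101, 0.0523, 0.0372]
ee_rot: [0.003, 0.601, 0.8, 0.001]
ft_force: [-4.1, -1.1, 13.9]
grip_width: 0.0002
```

apply_moves(claw=[1,1,1,1,1,1,1], delta_pos=[[0,-0.5,-5],[0,-1.5,-9.5],[0,-4,-11.5],[0,-8,-12],[0,-12,-12],[0,-12,-12],[0,-12,-12]], turn=[0,0,0,0,0,0,0])

```text
time_s: 4.85
tcp_pos: [0.4936, 0.0188, 0.1565]
ee_rot: [0.003, 0.601, 0.799, 0.001]
ft_force: [0.4, -0.1, 0.6]
grip_width: 0.0002
```

```bash
python3 - <<'E'
from h import *
where()
d=overlay(D,"scene","s3"); overlay(D,"top","t3")
for c in("scene","top"):
    d=cams.read_camera(c); P=cloud(d)
    for t in cams.trace(c,"logger"):
        q=w2d(D,P[t["pixels"]]); m=np.median(q,0)
        if abs(m[0]+97)<30 and abs(m[1])<40:
            top=q[(q[:,2]>22)&(q[:,2]<32)]
            print(t["score"],m,cv2.minAreaRect(top[:,:2].astype(np.float32)))
E
```

```text
t 4.85 dock mm [[-145.    14.4  156.5]] yaw err 0.002 turn= -0.002 F [ 0.4 -0.1  0.6] w 0.0002 j [ 0.    0.46 -0.12  1.95  0.09  0.74  1.68]
0.72 [-106.59638778   -9.45532886   24.64483806] ((-101.16688537597656, -3.0025787353515625), (80.56928253173828, 50.0790901184082), 85.19854736328125)
0.55 [-104.89127972   25.59889798   25.51432827] ((-103.49899291992188, 25.11128807067871), (30.34203338623047, 37.483795166015625), 84.70707702636719)
```

View pics/s3.png

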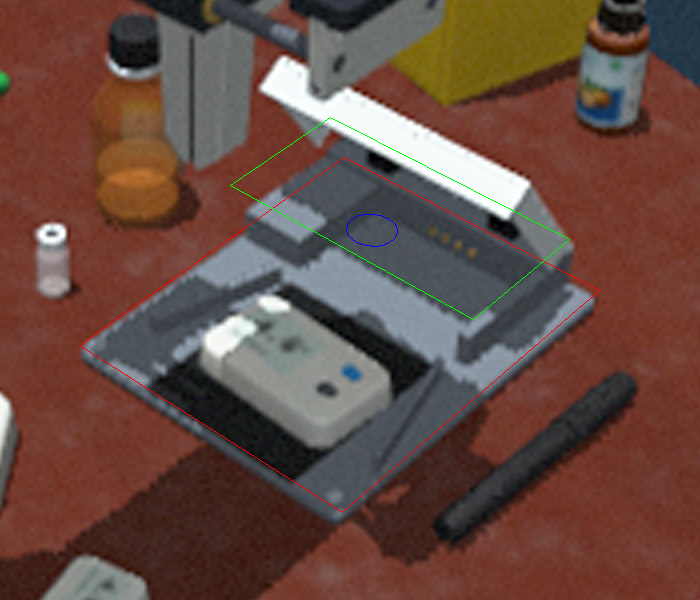

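View pics/t3.png

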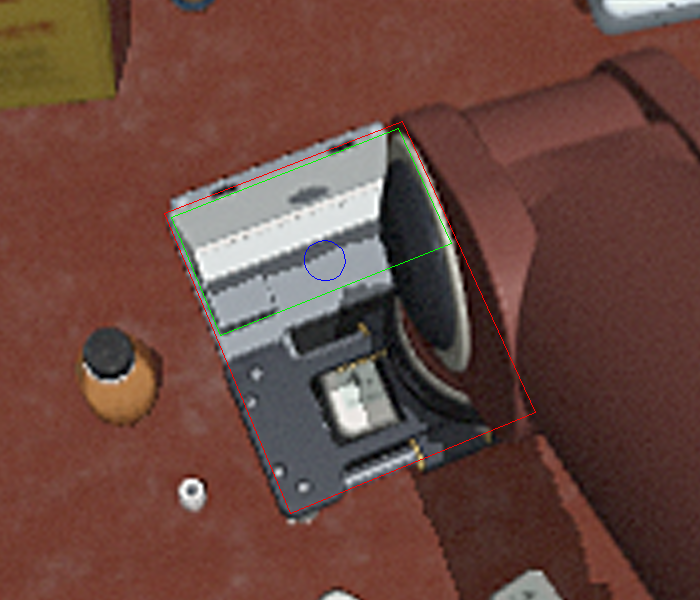

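```bash
python3 - <<'E'
from h import *
print(delta([-152,-1,19]))
E
```

```text
[-1.52 -0.94 13.73]
```

apply_moves(claw=[0.57,0.57,0.57,0.57,0.57,0.57], delta_pos=[[-1.5,-0.9,3],[-1.5,-0.9,7],[-1.5,-0.9,10.5],[-1.5,-0.9,13],[-1.5,-0.9,13.7],[-1.5,-0.9,13.7]], turn=[0,0,0,0,0,0])

```text
time_s: 5.75
tcp_pos: [0.4914, 0.0026, 0.0185]
ee_rot: [0.003, 0.6, 0.8, 0.001]
ft_force: [0.6, -0.3, 0.8]
grip_width: 0.0392
```

```bash
python3 - <<'E'
from h import *
where();overlay(D,"scene","s4");print(delta([-75,-1,19]))
E
```

```text
t 5.75 dock mm [[-151.7   -0.6   18.5]] yaw err 0.001 turn= -0.001 F [ 0.6 -0.3  0.8] w 0.0392 j [ 0.    0.69 -0.08  2.07  0.14  0.39  1.67]
[-0.02  7.59  0.1 ]
```

View pics/s4.png

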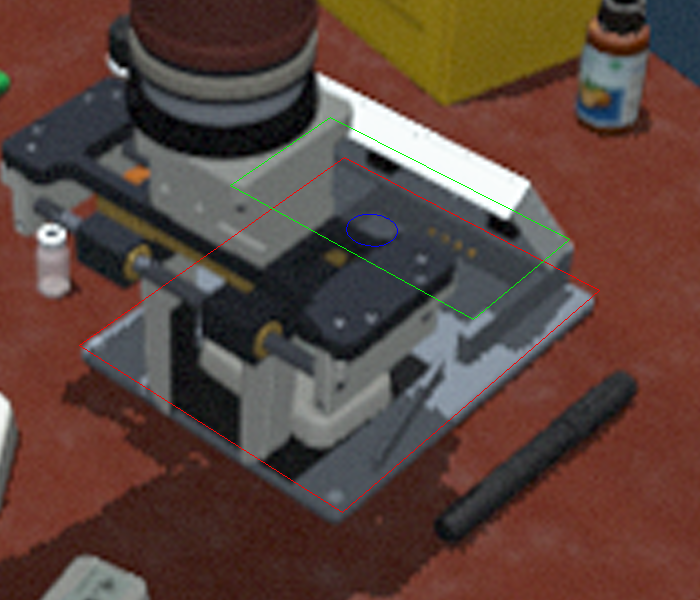

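The fingers stand in front of the logger with the cover open behind it. I push gently.

apply_moves(claw=[0.57,0.57,0.57,0.57,0.57,0.57,0.57,0.57], delta_pos=[[0,1,0],[0,2,0],[0,3,0],[0,4,0],[0,5,0],[0,5.8,0],[0,6.5,0],[0,7,0]], turn=[0,0,0,0,0,0,0,0])

```text
time_s: 6.6
tcp_pos: [0.5599, 0.0224, 0.0199]
ee_rot: [0.003, 0.6, 0.8, 0.001]
ft_force: [-0.7, -0.5, 0.9]
grip_width: 0.0401
```

```bash
python3 - <<'E'
from h import *
where();overlay(D,"scene","s5");overlay(D,"top","t5")
E
```

```text
t 6.6 dock mm [[-80.3  -0.7  19.9]] yaw err 0.001 turn= -0.001 F [-0.7 -0.5  0.9] w 0.0401 j [-0.03  0.74 -0.09  1.88  0.12  0.52  1.66]
```

View pics/s5.png

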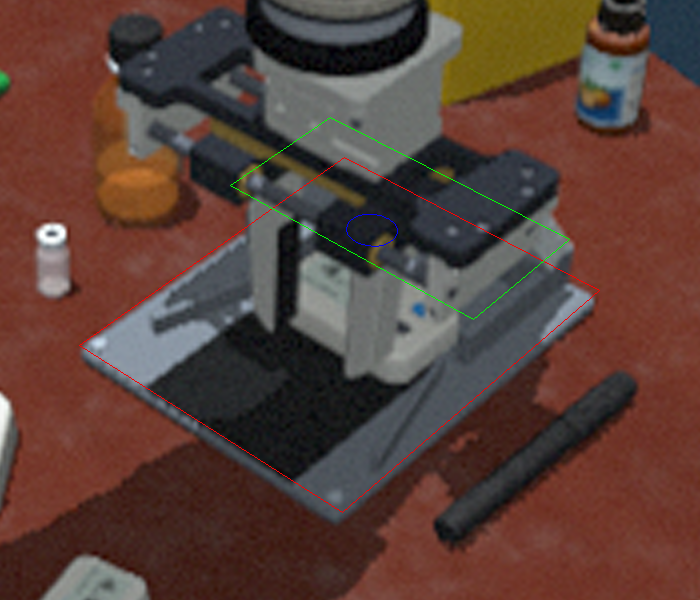

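View pics/t5.png

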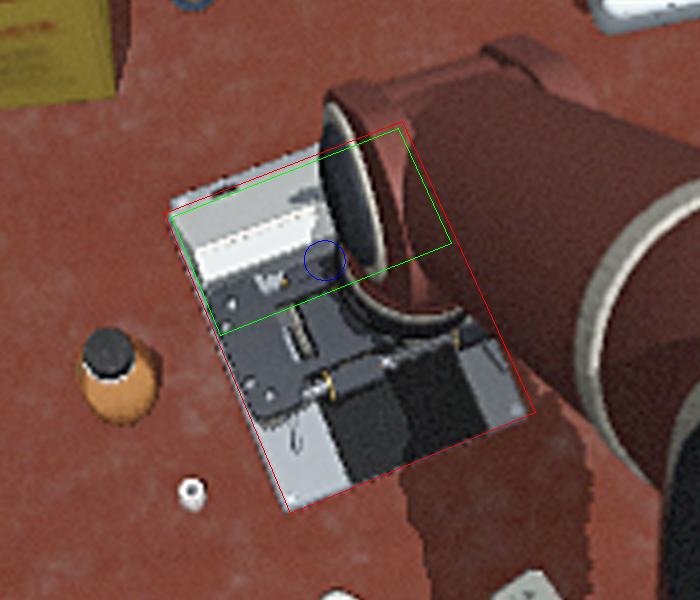

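apply_moves(claw=[0.57,0.57,0.57,0.57,0.57,0.57], delta_pos=[[0,0.8,0],[0,1.6,0],[0,2.4,0],[0,3.0,0],[0,3.5,0],[0,3.8,0]], turn=[0,0,0,0,0,0])

```text
time_s: 7.3
tcp_pos: [0.5974, 0.0334, 0.0201]
ee_rot: [0.004, 0.6, 0.8, 0.002]
ft_force: [-0.6, -0.0, -0.6]
grip_width: 0.0397
```

```bash
python3 - <<'E'
from h import *
where();overlay(D,"scene","s6");overlay(D,"top","t6")
E
```

```text
t 7.3 dock mm [[-41.2  -0.6  20.1]] yaw err 0.0 turn= -0.0 F [-0.6 -0.  -0.6] w 0.0397 j [-0.04  0.78 -0.09  1.77  0.12  0.59  1.66]
```

View pics/s6.png

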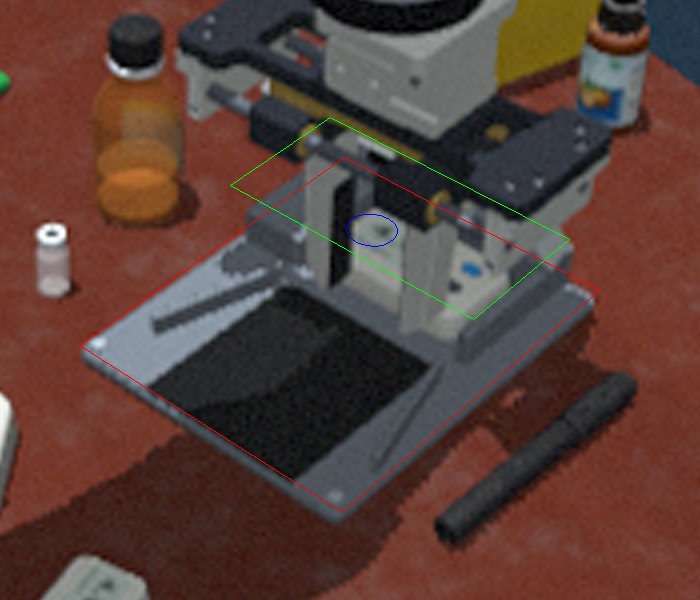

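View pics/t6.png

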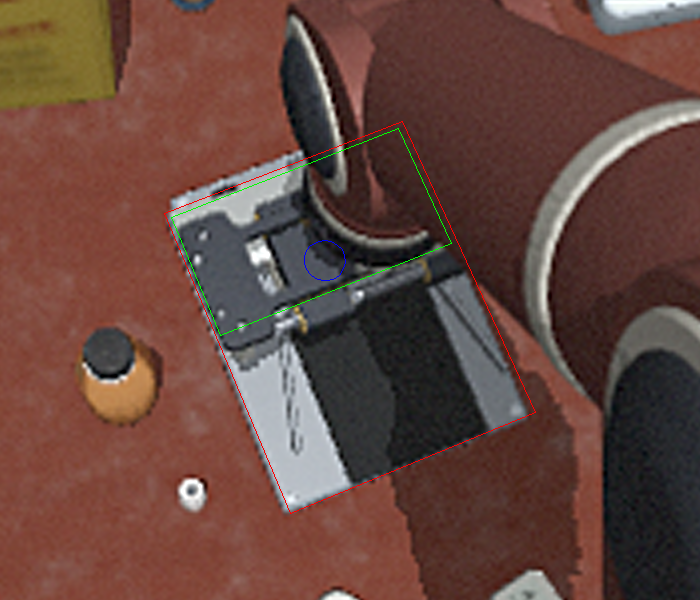

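apply_moves(claw=[0.57,0.57,0.57,0.57], delta_pos=[[0,0.2,0],[0,0.4,0],[0,0.6,0],[0,0.6,0]], turn=[0,0,0,0])

```text
time_s: 7.8
tcp_pos: [0.6002, 0.034, 0.02]
ee_rot: [0.002, 0.6, 0.8, -0.0]
ft_force: [-5.6, -1.5, 4.8]
grip_width: 0.0398
```

```bash
python3 - <<'E'
from h import *
where()
E
```

```text
t 7.8 dock mm [[-38.3  -0.9  20. ]] yaw err 0.001 turn= -0.001 F [-5.6 -1.5  4.8] w 0.0398 j [-0.04  0.79 -0.09  1.75  0.11  0.61  1.66]
```

apply_moves(claw=[0.57,0.57,0.57], delta_pos=[[0,0.4,0],[0,0.7,0],[0,0.7,0]], turn=[0,0,0])

```text
time_s: 8.1
tcp_pos: [0.6004, 0.0341, 0.0199]
ee_rot: [-0.003, 0.6, 0.8, -0.006]
ft_force: [-10.8, -2.2, 10.8]
grip_width: 0.0401
```

```bash
python3 - <<'E'
from h import *
where()
d=cams.read_camera("scene");P=cloud(d)
overlay(D,"scene","s7")
E
```

```text
t 8.1 dock mm [[-38.2  -0.8  19.9]] yaw err 0.001 turn= -0.001 F [-10.8  -2.2  10.8] w 0.0401 j [-0.04  0.79 -0.09  1.74  0.11  0.63  1.66]
```

View pics/s7.png

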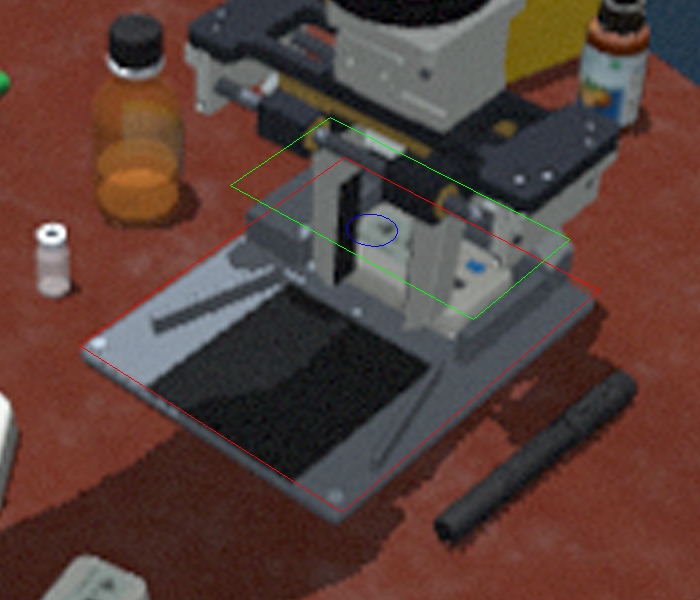

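Firm resistance at TCP x −38 mm, where I'd expect the logger to be home. I back off and check it.

apply_moves(claw=[0.57,0.57,0.57,0.57,0.57,0.57,0.57,0.57], delta_pos=[[0,-1,0],[0,-3,0],[0,-6,0],[0,-9,-1],[0,-11,-5],[0,-11,-10],[0,-11,-13],[0,-11,-13]], turn=[0,0,0,0,0,0,0,0])

```text
time_s: 9.0
tcp_pos: [0.5004, 0.0046, 0.1561]
ee_rot: [0.002, 0.6, 0.8, -0.002]
ft_force: [0.5, -0.9, -0.1]
grip_width: 0.0402
```

```bash
python3 - <<'E'
from h import *
where()
home=[[[-30,-41,27],[22,-41,27],[22,41,27],[-30,41,27]]]
overlay(D,"scene","s8",home);overlay(D,"top","t8",home)
for c in("scene","top"):
    d=cams.read_camera(c); P=cloud(d); W=np.linalg.inv(d["world_to_cam"])
    for r in cams.pinpoint(c,"logger"): print(c,r["score"],w2d(D,(W@np.r_[r["at"],1])[:3]).round(0))
    for t in cams.trace(c,"logger"):
        q=w2d(D,P[t["pixels"]]); m=np.median(q,0)
        if abs(m[0]+4)<40 and abs(m[1])<40:
            top=q[(q[:,2]>22)&(q[:,2]<32)]
            print(t["score"],m,cv2.minAreaRect(top[:,:2].astype(np.float32)),np.percentile(top,[1,50,99],axis=0).round(0).tolist())
E
```

```text
t 9.0 dock mm [[-142.5   -1.1  156.1]] yaw err 0.001 turn= -0.001 F [ 0.5 -0.9 -0.1] w 0.0402 j [ 0.03  0.47 -0.12  1.93  0.09  0.75  1.71]
scene 0.93 [[-262.  -30.   -0.]]
scene 0.75 [[-256.  100.    1.]]
scene 0.58 [[-6.  1. 10.]]
0.71 [-12.5882399   -6.31127623  24.83613854] ((-5.360599517822266, -6.390621185302734), (94.93205261230469, 56.42861557006836), 83.19186401367188) [[-31.0, -49.0, 22.0], [-7.0, -5.0, 25.0], [19.0, 37.0, 28.0]]
top 0.96 [[-262.  -24.   -2.]]
top 0.82 [[-5.  1. 12.]]
top 0.6 [[-254.  107.    3.]]
0.58 [-20.61392809   2.28476292  25.26984585] ((-18.76921272277832, 1.8910751342773438), (80.3267822265625, 21.484272003173828), 88.49726104736328) [[-29.0, -37.0, 22.0], [-19.0, 3.0, 25.0], [-9.0, 40.0, 30.0]]
```

View pics/s8.png

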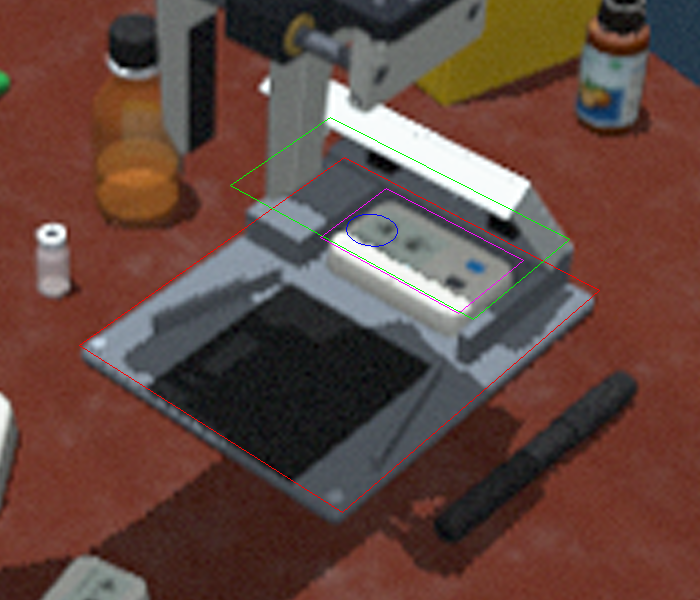

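View pics/t8.png

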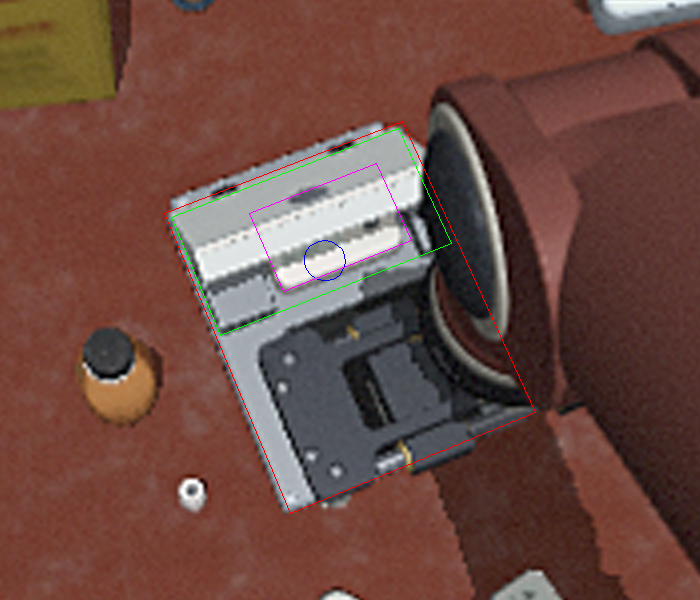

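```bash
python3 - <<'E'
from h import *
print(delta([2,14,150]))
E
```

```text
[ 1.42 14.9  -0.22]
```

apply_moves(claw=[1,1,1,1,1,1,1], delta_pos=[[0.5,3.5,0],[1,7,0],[1.4,10,0],[1.4,13,0],[1.4,14.6,0],[1.4,14.6,0],[1.4,14.6,0]], turn=[0,0,0,0,0,0,0])

```text
time_s: 10.1
tcp_pos: [0.6308, 0.0582, 0.1468]
ee_rot: [-0.005, 0.6, 0.8, -0.008]
ft_force: [-0.2, 0.3, -0.1]
grip_width: 0.0007
```

```bash
python3 - <<'E'
from h import *
where()
for p in[(2,112),(-2,95),(-10,78),(-18,62),(-24,50)]: print(delta([p[0],14,p[1]]))
E
```

```text
t 10.1 dock mm [[ -2.2  13.8 146.8]] yaw err 0.001 turn= -0.001 F [-0.2  0.3 -0.1] w 0.0007 j [-0.06  0.67 -0.11  1.54  0.09  0.95  1.65]
[0.03 0.48 3.47]
[0.03 0.11 5.17]
[ 0.04 -0.66  6.89]
[ 0.04 -1.43  8.5 ]
[ 0.04 -2.01  9.71]
```

apply_moves(claw=[1,1,1,1,1,1,1,1], delta_pos=[[0,0.5,2],[0,0.5,3.5],[0,0.1,5.2],[0,-0.6,6.9],[0,-1,7.7],[0,-1.4,8.5],[0,-1.8,9.2],[0,-2,9.7]], turn=[0,0,0,0,0,0,0,0])

```text
time_s: 10.9
tcp_pos: [0.6136, 0.0527, 0.0552]
ee_rot: [-0.001, 0.6, 0.8, -0.004]
ft_force: [-2.5, -0.1, 28.1]
grip_width: 0.0005
```

```bash
python3 - <<'E'
from h import *
where();overlay(D,"scene","s9");print(delta([-26,14,36]))
E
```

```text
t 10.9 dock mm [[-20.3  13.3  55.2]] yaw err 0.001 turn= -0.001 F [-2.5 -0.1 28.1] w 0.0005 j [-0.06  0.76 -0.1   1.68  0.11  0.72  1.63]
[ 0.07 -0.53  1.88]
```

View pics/s9.png

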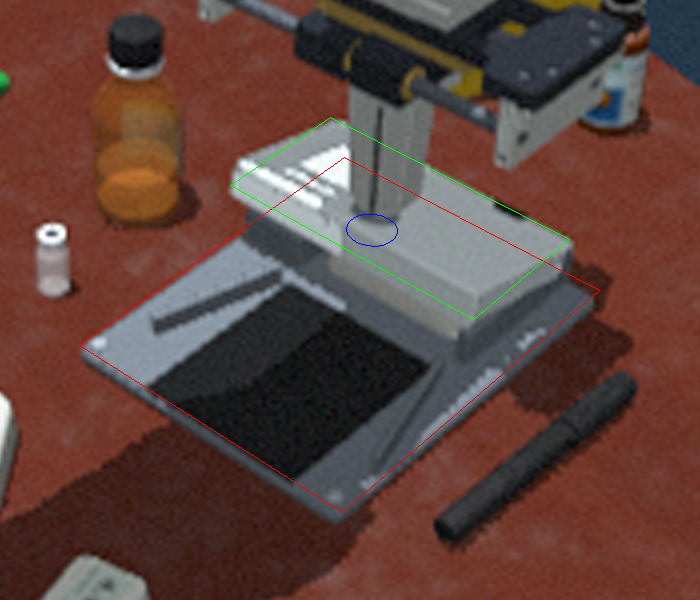

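apply_moves(claw=[1,1,1], delta_pos=[[0,0,0],[0,0,0],[0,0,0]], turn=[0,0,0])

```text
time_s: 11.25
tcp_pos: [0.6134, 0.0526, 0.0551]
ee_rot: [-0.001, 0.6, 0.8, -0.004]
ft_force: [0.6, -0.3, 3.9]
grip_width: -0.0002
```

```bash
python3 - <<'E'
from h import *
where();print(delta([-25,14,44]),delta([-25,14,36]))
E
```

```text
t 11.25 dock mm [[-20.5  13.3  55.1]] yaw err 0.001 turn= -0.001 F [ 0.6 -0.3  3.9] w -0.0002 j [-0.06  0.75 -0.1   1.68  0.11  0.72  1.63]
[ 0.07 -0.44  1.11] [ 0.07 -0.43  1.91]
```

Only 3.9 N at rest, so the 28 N was damping from the motion. I continue slowly.

apply_moves(claw=[1,1,1,1,1,1,1,1], delta_pos=[[0,-0.1,0.3],[0,-0.2,0.6],[0,-0.3,0.9],[0,-0.4,1.2],[0,-0.4,1.5],[0,-0.4,1.8],[0,-0.4,2.0],[0,-0.4,2.0]], turn=[0,0,0,0,0,0,0,0])

```text
time_s: 12.05
tcp_pos: [0.6109, 0.0519, 0.0374]
ee_rot: [0.0, 0.6, 0.8, -0.003]
ft_force: [-0.2, 0.9, 14.4]
grip_width: 0.0004
```

```bash
python3 - <<'E'
from h import *
where()
E
```

```text
t 12.05 dock mm [[-23.1  13.3  37.4]] yaw err 0.001 turn= -0.001 F [-0.2  0.9 14.4] w 0.0004 j [-0.06  0.78 -0.1   1.7   0.12  0.67  1.63]
```

apply_moves(claw=[1,1,1], delta_pos=[[0,0,0.2],[0,0,0.3],[0,0,0.3]], turn=[0,0,0])

```text
time_s: 12.35
tcp_pos: [0.611, 0.0519, 0.0372]
ee_rot: [0.0, 0.6, 0.8, -0.003]
ft_force: [-2.8, 0.0, 21.0]
grip_width: 0.0003
```

apply_moves(claw=[1,1,1,1,1,1,1,1], delta_pos=[[0,0,-1],[0,0,-4],[0,-1,-9],[0,-4,-12],[0,-8,-14],[0,-12,-16],[0,-14,-16],[0,-14,-16]], turn=[0,0,0,0,0,0,0,0])

```text
time_s: 13.15
tcp_pos: [0.4724, 0.0118, 0.1972]
ee_rot: [-0.002, 0.601, 0.799, -0.006]
ft_force: [-0.2, -0.3, -0.5]
grip_width: 0.0005
```

```bash
python3 - <<'E'
from h import *
where();overlay(D,"scene","s10");overlay(D,"top","t10")
E
```

```text
t 13.15 dock mm [[-167.2   13.6  197.2]] yaw err 0.003 turn= -0.003 F [-0.2 -0.3 -0.5] w 0.0005 j [ 0.02  0.38 -0.13  1.94  0.07  0.84  1.7 ]
```

View pics/s10.png

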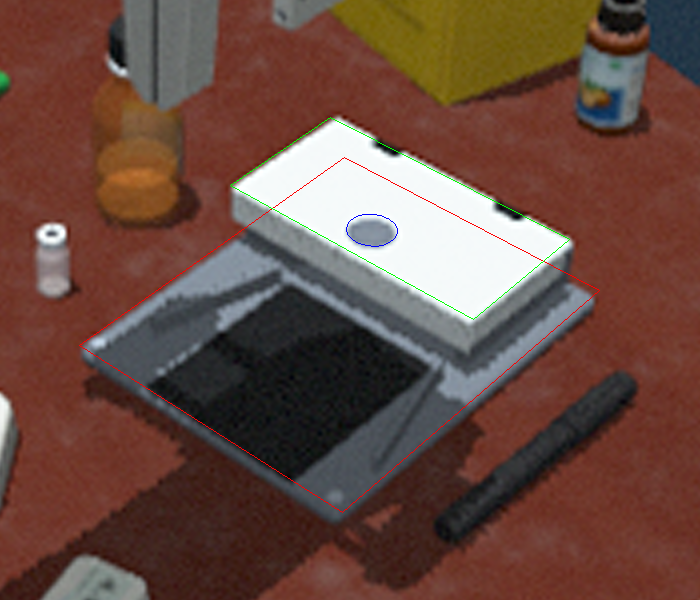

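The cover matches its shut outline again, the ledge is empty, and the robot touches nothing. I let half a second pass to confirm, then hand in.

apply_moves(claw=[1,1,1,1,1], delta_pos=[[0,0,0],[0,0,0],[0,0,0],[0,0,0],[0,0,0]], turn=[0,0,0,0,0])

```text
time_s: 13.75
tcp_pos: [0.4765, 0.0135, 0.1968]
ee_rot: [-0.001, 0.6, 0.8, -0.004]
ft_force: [-0.2, 0.6, -0.2]
grip_width: 0.0005
```

```bash
python3 - <<'E'
from h import *
from plant import job
where();d=overlay(D,"scene","s11")
q=w2d(D,cloud(d).reshape(-1,3)); m=(q[:,0]>-40)&(q[:,0]<28)&(q[:,1]>-54)&(q[:,1]<82)&(q[:,2]>30)&(q[:,2]<130)
a=np.c_[q[m,0],np.ones(m.sum())]; c=np.linalg.lstsq(a,q[m,2],rcond=None)[0]
print("cover slope",c, np.percentile(q[m,2],[5,50,95]))
if abs(c[0])<.08: print("sign",job.sign_off())
E
```

```text
t 13.75 dock mm [[-162.9   14.1  196.8]] yaw err 0.001 turn= -0.001 F [-0.2  0.6 -0.2] w 0.0005 j [ 0.02  0.38 -0.13  1.93  0.07  0.84  1.7 ]
cover slope [-1.38966595e-02  4.31999519e+01] [41.35284726 43.30141664 45.22407369]
the job is handed in; nothing more can be done
sign None
```

The logger is in the dock with the cover shut and latched, and I handed the job in at about 14 s of the 56 s allowed.

- **Opening:** I pressed the cover spot to its hard stop (about 14 N) and let go. The pictures showed the cover fully open.
- **Pushing the logger:** I pushed it with two spread fingertips until it met the stop face, with about 11 N of resistance. With the cover still open, the networks put it at x ≈ −5 to −6 mm against −4 mm for fully home. It looked square in the pictures, within about 0.03 rad in the top view.
- **Force during that push:** there was also up to 11 N upward, probably the gripper brushing the open cover. The cover was still fully open afterwards.
- **Closing:** I pressed the cover down to its hard stop again (21 N) and released it. While I was swinging it down the force reached 28 N for a moment, then dropped to 4 N at rest.
- **Last checks:** the cover's top was at z ≈ 43 mm with a slope of about 0.014 rad, which means shut. It had not moved about 1.4 s after release. The ledge was empty, the robot touched nothing, and the vial, marker and bottle looked unmoved in the pictures.

The logger cannot be seen under the shut cover, so its final position rests on the look I took just before closing. One disagreement: the scene camera's outline of the logger in the bay came out too large (95 × 56 mm), with its long side about 0.12 rad off square, so I didn't rely on it.

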